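Serve a choux bun from the revolving pastry case with spring tongs

ROBOT

A 6-joint arm with a two-finger parallel gripper is mounted at the origin on a cart in front of the work surface, level with it; the furniture and walls round the work are solid. World frame = base frame: x ahead of the robot, y to its left, z up, the work surface at z = 0. Lengths are in m, angles in degrees, forces in N, time in s.
With the tool pointing down it reaches from about 0.25 to 0.725 m from the base axis. Payload 9.7 kg.
Tool frame: the origin (TCP) lies where the fingers leave the gripper's body, on its centre line; the fingertips stand 73 mm ahead of it and the grasp point (between the pads) lies 54 mm ahead of it; z points along the fingers, y is the line along which they close (so a half turn about z gives the same grasp; the last joint's range is limited). The gripper opens to 85 mm and grips with 20 to 120 N. Pads are 22 mm wide; open, the fingers measure 114 mm over their backs; the gripper's body (76 mm by 85 mm) begins 54 mm behind the grasp point. The pads swing forward as they close: fully open they stand 13 mm farther back than shut.
Start: joints at [-71.333, 4.979, 10.078, 95.1, 0, 90], TCP at [0.176, -0.521, 0.304] pointing down, gripper open.
Joint ranges: [-179.16, 179.16], [-48.56, 103.87], [-65.8, 70.77], [-126.05, 130.52], [-82.76, 87.17], [-180, 180]. Speed limits (degrees/s): [127.2, 127.2, 147.25, 180, 180, 180].

INTERFACE

Orientations are given as [roll, pitch, yaw] about the fixed x, y, z axes, in that order (R = Rz(yaw) Ry(pitch) Rx(roll)).
In Python, from workcell import sensors, imaging, bot gives the robot as it stands.
- The arm moves only by the tool apply_moves, never from a script. Its argument "rows" is a list of rows, each a list of 3 entries, a list of its own where there are three numbers: the shift along the tool's x, y, z in units of 10 cm (1.0 is 10 cm), then the turn, a rotation vector about the tool's x, y, z in units of 30 degrees (1.0 is 30 degrees), then the opening, from 0 (shut) to 1 (fully open). A call has 1 to 20 rows; each row is the pose to reach, as a shift and turn from the pose commanded when the call began, along the tool's axes at that moment; what a row does not reach only later rows make up. A row lasts 1/10 s, in which the tool goes at most 50 mm and 8.59 degrees, less where a joint would pass 70% of its speed; a pose out of reach is approached as far as the arm can. A call with a number of a shift or a turn outside -1 to 1 is refused whole. A call with a gripper value outside its range is refused whole. The fingers move at their own pace and stop on an object; "force" is the grip in N (left out, the last holds). Time passes only in rows, so rows that repeat a pose let the fingers close. It gives the time, the measured TCP pose, the force, the opening and the grip force at its end, in the units of the state.
- sensors.get_obs(): the state, without advancing time (a new reading comes with each control period).
- imaging.camera(name): name is "scene" or "top"; returns (picture, depth): 400x640x3 uint8, red, green, blue; 400x640 float32, m along the optical axis (not along the pixel's ray), 0 where there is no reading.
- imaging.get_calibration(name): a dict with "intrinsics" (3x3 intrinsics, pixels), "world_from_camera" (4x4, takes a point from camera to world coordinates). Camera axes: x right, y down, z forward; pixel columns grow to the right and rows downward; lengths in m; the calibration is good to about 2 mm. A picture is of the moment at which its call begins. get_calibration takes no time and is no camera call.
- bot.job_done(): hands the job in; it is judged then, once.
The state is a dict: "time": time; "q": joint angles; "qd": joint speeds; "joint_efforts": joint torques, N m; "ee_pos": TCP position; "tcp_rot": TCP orientation; "wrist_force": force on the tool from outside, world axes, zero at the start; "torque": the same for the moment, N m; "opening": finger opening in m; "grasp_force": force on a finger pad.
Only numpy, scipy, OpenCV 4.12 (cv2) and the standard library are available. Lean on these libraries where they do the work, as an engineer would, in place of code of your own. Each camera call takes 0.05 s, during which the arm holds its last target. There are 200 camera calls.

TASK

Turn the platter of the revolving pastry case (the black handwheel on top drives it) until the chocolate-glazed bun stands in the middle of the serving opening and let it come to rest, then take the spring tongs from their rest, close them on that bun and lift it, upright, until it is wholly higher than the case's clear roof. Finish while still holding the closed tongs with the bun between them, still and clear of everything; touch no bun with the gripper itself, leave the other two buns on the platter and disturb nothing else on the table.

Things in the scene. Friction and masses are not known exactly. Their poses are not given: they have to be found in the camera images.
- case: revolving pastry case, fixed: round steel base (276 mm across, 22 mm high), clear round cover (268 mm across) with flat clear roof, top 128 mm above the table. A 110 degree wedge of wall and roof is missing: the serving opening, edged by 6 mm steel rods, centred on -x of this frame (roughly facing the robot), open to front and top. Origin on the table under the platter axis, z up
- platter (a joint): platter angle, rad, + anticlockwise from above; turns many turns either way, stays where left (friction 0.08 Nm). White, 232 mm across, top 40 mm above the table; three buns ride on it by friction at the left, back and right, the fourth place, at the opening, is empty at first. Platter, spindle and handwheel are one piece. The start value is arbitrary: it does not tell where the buns are
- wheel_grip (a point): centre of the black handwheel above the roof, on the platter axis, 170 mm above the table: round rim, 60 mm outer diameter, 12 mm high (164 to 176 mm above the table), steel hub to 180 mm, 36 mm free between rim and roof. The platter turns with it by the same angle
- wheel_dot (a point): red dot on top of the handwheel's rim, 24 mm from the axis; turns with the wheel
- serving_spot (a point): middle of the serving opening, on the platter's top, 75 mm from the axis (fixed to the case, does not turn)
- cocoa_bun: the bun to serve: choux bun with dark chocolate glaze and three thin cream lines, upright in a white pleated paper case; round, 48 mm across (straight side from 14 to 26 mm above its underside, 35 mm across at the foot), 40 mm high, about 35 g, rigid; origin at the centre of its underside, z up. Loose on the platter, 75 mm from its axis
- cocoa_bun_mid (a point): centre of the chocolate-glazed bun, 20 mm above its underside, half-way up its straight side: the height at which to grip it
- pink_bun: choux bun with pink icing and a cherry-red bead, upright in a white pleated paper case; round, 48 mm across (straight side from 14 to 26 mm above its underside, 35 mm across at the foot), 40 mm high, about 35 g, rigid; origin at the centre of its underside, z up. Loose on the platter, 75 mm from its axis
- white_bun: choux bun with white icing and coloured sprinkles, upright in a white pleated paper case; round, 48 mm across (straight side from 14 to 26 mm above its underside, 35 mm across at the foot), 40 mm high, about 35 g, rigid; origin at the centre of its underside, z up. Loose on the platter, 75 mm from its axis
- tongs: steel spring tongs, 265 mm, 130 g, level on their rest. Origin midway between the black ribbed grips, half-way up them (30 mm above the table at first), near the balance point; x to the tips, z up, arms close along y. Grips: x -28 to 28 mm, z -10 to 10 mm, 62 mm over their outer faces at rest. Arms hinge at x -100 mm; spring end at x -128 mm. Tips: see tongs_tip; squeeze: see tongs_left
- tongs_tip (a point): point midway between the red tips, on the tongs' x axis, 120 mm from their origin. Tips: x 97 to 137 mm, z -12 to 12 mm, at rest 84 mm between inner faces, 96 mm over all
- tongs_left (a joint): how far the left (+y) arm is closed, rad: 0 at rest (open), 0.19 at most; the right arm moves alike. Squeezing the grips closes the tips 2.2 times as far: 62 mm over the grips = 84 mm between tips, 56 = 71, 46 = 48 (closed on a bun, joint 0.08). Spring force on each grip: 3.5 N at 62 mm, 5 N at 56, 8 N at 46
- tongs_right (a joint): the same for the right arm (-y side)
- tongs_rest: blue ceramic tongs rest, fixed, 150 x 112 mm: 5 mm plate with two cross ridges (14 mm wide, tops 22 mm above the table) at x -58 and 58 mm; the tongs lie across the ridges along its x, grips free between them. Origin under its centre, on the table
- tissue_pack: soft blue and white tissue packet, 75 x 135 x 46 mm, bystander; origin at the centre of its underside
- white_tub: white tub with a blue lid, 74 mm across, 58 mm high, bystander; origin at the centre of its underside
- amber_bottle: amber dropper bottle, 31 mm across, 70 mm high, bystander; origin at the centre of its underside
- blue_bottle: blue dropper bottle, 31 mm across, 76 mm high, bystander; origin at the centre of its underside
- sugar_shaker: steel sugar shaker, 64 mm across, 73 mm high, bystander; origin at the centre of its underside
- spice_jar: spice jar with a red cap, 47 mm across, 97 mm high, bystander; origin at the centre of its underside
Not all that is in view belongs to the job. Of the things that look like the tongs_rest, the larger one is meant.

How it is judged (in metres and radians):
On the way, in this order (a step that is already met when the one before it is completed fails the run):
1. the platter has been turned and has brought the chocolate-glazed bun to the middle of the serving opening (within 30 mm), at rest (horizontal distance between cocoa_bun and serving_spot below 0.03 m and z of cocoa_bun in the frame of case below 0.045 m and distance of wheel_dot from where it was at the start of the episode above 0.02 m and velocity of joint platter between -0.3 and 0.3 rad/s), for 0.2 s.
2. the tongs are gripped by both arms and lifted off their rest (contact force between the fingers and tongs_left above 0.5 N and contact force between the fingers and tongs_right above 0.5 N and height (world z) of tongs above 0.05 m and contact force between tongs and tongs_rest below 0.05 N), for 0.2 s.
At the end, for the whole second after the job is handed in: Fingers hold both tongs arms; both red tips press on the chocolate bun, its centre within 30 mm of the point between them and over 148 mm above the table, tilt under 0.5 rad, still; bun and tongs clear of case and fingers; the other buns stand on the platter, 50 to 100 mm from its axis (height (world z) of cocoa_bun_mid above 0.148 m and angle between cocoa_bun's own z axis and vertical below 0.5 rad and contact force between each of tongs_left, tongs_right and cocoa_bun above 0.3 N and distance between cocoa_bun_mid and tongs_tip below 0.03 m and contact force between the fingers and tongs_left above 0.5 N and contact force between the fingers and tongs_right above 0.5 N and contact force between each of cocoa_bun, tongs and case below 0.05 N and contact force between the fingers and cocoa_bun below 0.05 N and linear speed of cocoa_bun below 0.05 m/s and z of pink_bun in the frame of case between 0.034 and 0.05 m and horizontal distance between pink_bun and wheel_grip between 0.05 and 0.1 m and z of white_bun in the frame of case between 0.034 and 0.05 m and horizontal distance between white_bun and wheel_grip between 0.05 and 0.1 m); the arm keeps its last pose, push and grip.
It fails at once if the gripper or arm touches a bun (contact force between any of the fingers, the arm and cocoa_bun above 0.3 N or contact force between any of the fingers, the arm and pink_bun above 0.3 N or contact force between any of the fingers, the arm and white_bun above 0.3 N).
It fails at once if another bun is toppled or knocked off the platter (z of any of pink_bun, white_bun in the frame of case below 0.03 m or z of any of pink_bun, white_bun in the frame of case above 0.06 m or angle between any of pink_bun, white_bun's own z axis and vertical above 0.5 rad).
It fails at once if a bystander is moved by more than 30 mm or tipped (distance of any of tissue_pack, white_tub, amber_bottle, blue_bottle, sugar_shaker, spice_jar from where it was at the start of the episode above 0.03 m or angle between any of tissue_pack, white_tub, amber_bottle, blue_bottle, sugar_shaker, spice_jar's own z axis and vertical above 0.4 rad).
It also fails if it takes over 67 s, if anything falls off the work surface, if the arm or the gripper's body presses on something with over 40 N, if the wrist force passes 120 N, or if a joint passes its speed limit or range.

## Working session

There is one attempt and no reset: what is moved stays moved. The work goes in short steps, Python scripts to look and compute and a tool call to move; the robot and the scene stay as the last step left them, time stands still between calls to the robot, and variables do not carry over. Pictures are saved under pics/ and viewed, at most 10 in all, crops included, and the job is handed in when it is done.

Besides the shell and the picture viewer there is one more tool, called after "Call:" as a command line: name --argument value ..., lists and objects as JSON in quotes. apply_moves: Moves the arm, as the interface text tells. Its arguments: {"type":"object","properties":{"rows":{"type":"array"},"force":{"type":"number"}},"required":["rows"]}

```bash
mkdir -p pics; ls; cat > h.py <<'E'
import numpy as np, cv2
from workcell import sensors, imaging, bot
def cam(n):
    p,d=imaging.camera(n); c=imaging.get_calibration(n); return p,d,np.array(c["intrinsics"]),np.array(c["world_from_camera"])
def world(u,v,z,K,T): # depth z
    return (T@np.r_[(np.linalg.inv(K)@[u,v,1])*z,1])[:3]
def onplane(u,v,h,K,T):
    r=T[:3,:3]@np.linalg.inv(K)@[u,v,1]; o=T[:3,3]; return o+r*(h-o[2])/r[2]
def tri(a,b): # a,b=(u,v,K,T)
    P=[K@np.linalg.inv(T)[:3] for _,_,K,T in (a,b)]
    X=cv2.triangulatePoints(P[0],P[1],np.float64(a[:2]).reshape(2,1),np.float64(b[:2]).reshape(2,1)); return (X[:3]/X[3]).ravel()
E
python3 - <<'E'
from h import *
for n in("scene","top"):
    p,d,K,T=cam(n); cv2.imwrite(f"pics/{n}0.png",p[...,::-1]); np.savez(f"{n}0.npz",p=p,d=d,K=K,T=T); print(n,K.round(1).tolist(),T.round(3).tolist())
print(sensors.get_obs())
E
```

```text
pics
scene [[451.6, 0.0, 323.5], [0.0, 451.6, 192.3], [0.0, 0.0, 1.0]] [[-0.523, -0.568, 0.636, -0.263], [-0.852, 0.355, -0.384, 0.527], [-0.008, -0.743, -0.67, 1.002], [0.0, 0.0, 0.0, 1.0]]
top [[415.2, 0.0, 318.3], [0.0, 415.2, 204.2], [0.0, 0.0, 1.0]] [[-0.027, -0.998, 0.053, 0.492], [-1.0, 0.027, -0.005, 0.036], [0.004, -0.053, -0.999, 1.453], [0.0, 0.0, 0.0, 1.0]]
{'time': 0.1, 'q': array([-7.13339780e+01,  5.00773824e+00,  1.00383201e+01,  9.50990794e+01,
       -6.01904687e-04,  9.00015180e+01]), 'qd': array([ 0.09652409,  0.00627284,  0.17106343,  0.0181868 ,  0.06459311,
       -0.03314108]), 'joint_efforts': array([ 7.45552347e-05, -5.21559584e+01,  4.65652728e+01,  1.59810641e-02,
        5.61921070e-05,  1.14170007e-05]), 'ee_pos': array([ 0.17598774, -0.52095744,  0.30324989]), 'tcp_rot': array([-1.79931503e+02,  6.03719011e-04,  1.86645048e+01]), 'wrist_force': array([-1.06140332, -0.19540687, -0.63647625]), 'torque': array([-0.06512096,  0.02639665,  0.02298765]), 'grasp_force': 0.0, 'opening': 0.08559509446194861}
```

View pics/scene0.png

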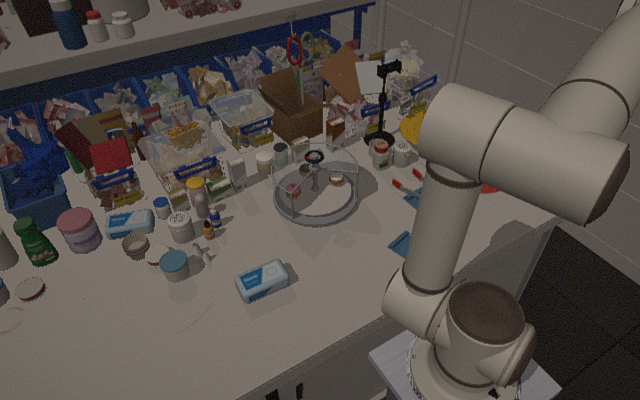

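View pics/top0.png

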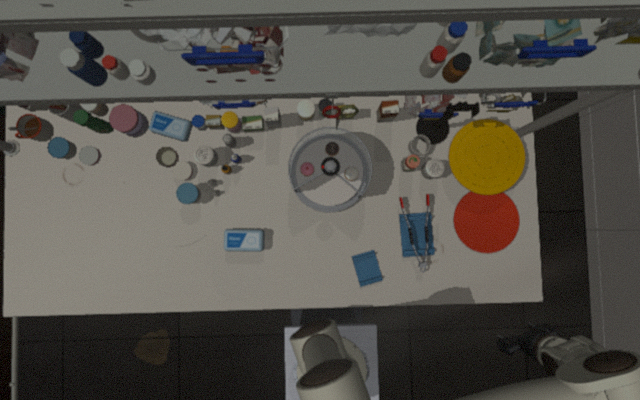

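The top view shows the case at about (330,170), with cocoa at the back (332,148), pink at (307,169) and white at (351,173). The tongs are at about (416,230), with the tips up towards +x. In the scene view the wheel is at about (315,157) and the tips at about (397,184) and (417,174). I'll enlarge these areas.

```bash
python3 - <<'E'
from h import *
t=np.load("top0.npz");s=np.load("scene0.npz")
a=cv2.resize(t["p"][125:275,280:440],None,fx=5,fy=4,interpolation=cv2.INTER_CUBIC)[:600]
a=cv2.resize(t["p"][125:275,285:440],None,fx=4,fy=4,interpolation=cv2.INTER_CUBIC)
a=cv2.convertScaleAbs(a,alpha=1.3)
cv2.imwrite("pics/t1.png",a[...,::-1])
b=cv2.resize(s["p"][135:265,260:440],None,fx=4.4,fy=4.4,interpolation=cv2.INTER_CUBIC)
cv2.imwrite("pics/s1.png",cv2.convertScaleAbs(b,alpha=1.3)[...,::-1])
E
```

```text
(no output)
```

View pics/t1.png

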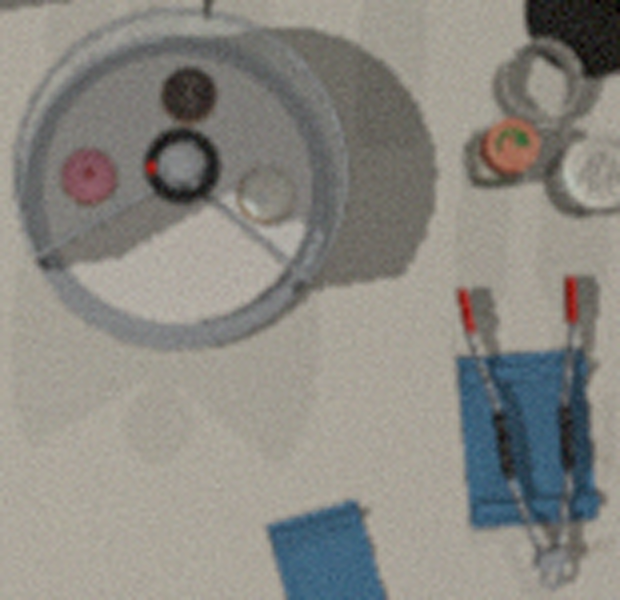

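View pics/s1.png

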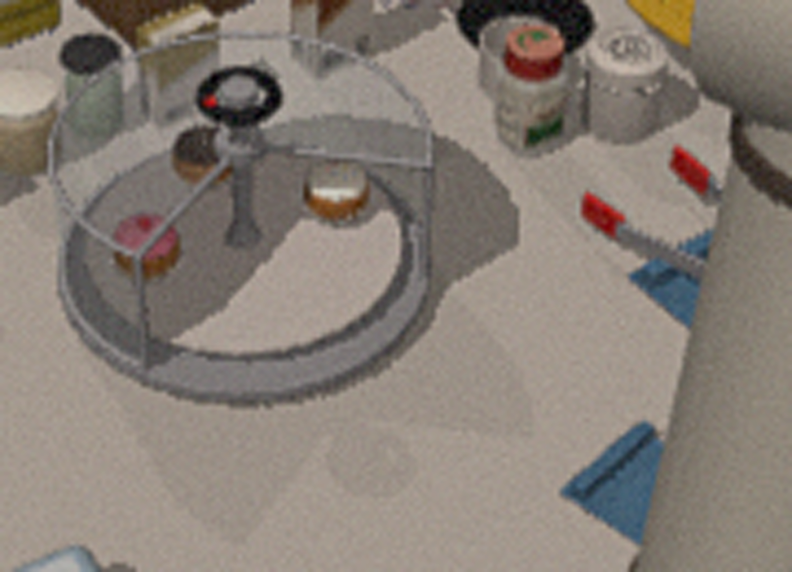

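```bash
python3 - <<'E'
from h import *
t=np.load("top0.npz");s=np.load("scene0.npz")
tp=lambda x,y:(285+(x+.5)/4-.5,125+(y+.5)/4-.5,t["K"],t["T"])
sp=lambda x,y:(260+(x+.5)/4.4-.5,135+(y+.5)/4.4-.5,s["K"],s["T"])
pts=dict(wheel=((182,165),(238,97),.176),dot=((152,168),(209,101),.176),cocoa=((189,95),(200,140),.08),pink=((89,176),(148,233),.08),white=((266,193),(337,180),.08),
 ltip=((467,311),(603,210),.04),rtip=((572,300),(691,167),.04),lgrip=((505,446),None,.04),rgrip=((567,437),None,.04),spring=((553,565),None,.034),
 roofL=((42,260),(140,253),.128),roofR=((290,262),(431,165),.128),baseC=((182,200),None,.022),
 restA=((458,357),None,.005),restB=((586,350),None,.005),restC=((472,527),None,.005),restD=((600,517),None,.005),spice=((512,145),(535,45),.097))
W={}
for k,(a,b,h) in pts.items():
    p=onplane(*tp(*a)[:2],h,t["K"],t["T"]);W[k]=p
    x=int(round(tp(*a)[0]));y=int(round(tp(*a)[1]))
    o="";
    if b is not None:
        o=str(tri(tp(*a),sp(*b)).round(4))
    print(k,p.round(4),"tri",o,"depthpt",world(x,y,t["d"][y,x],t["K"],t["T"]).round(3))
mt=(W["ltip"]+W["rtip"])/2;mg=(W["lgrip"]+W["rgrip"])/2
for a,b in((mg,mt),(W["spring"],mt)): d=a-b;print(np.linalg.norm(d[:2]),np.degrees(np.arctan2(-d[1],-d[0])))
print(mt,mg)
# tall stuff near: max heights grid
d=t["d"];v,u=np.mgrid[:400,:640];P=np.linalg.inv(t["K"])@np.stack([u*d,v*d,d]).reshape(3,-1)
P=t["T"][:3,:3]@P+t["T"][:3,3:]
m=(d.ravel()>0)
for y0 in np.arange(-.5,.5,.1): print("y%.1f"%y0,[ "%.2f"%P[2,q].max() if (q:=m&(abs(P[1]-y0-.05)<.05)&(abs(P[0]-x0-.05)<.05)).any() else '-' for x0 in np.arange(.2,1.0,.1)])
E
```

```text
wheel [ 0.6781 -0.0102  0.176 ] tri [ 0.6793 -0.0099  0.1702] depthpt [ 0.678 -0.01   0.177]
dot [0.6764 0.0131 0.176 ] tri [0.6766 0.0139 0.1783] depthpt [0.675 0.012 0.179]
cocoa [ 0.7507 -0.0212  0.08  ] tri [ 0.752  -0.0194  0.0789] depthpt [ 0.741 -0.019  0.135]
pink [0.685  0.0639 0.08  ] tri [0.6854 0.0636 0.0758] depthpt [0.677 0.063 0.126]
white [ 0.6668 -0.0828  0.08  ] tri [ 0.6678 -0.0837  0.0715] depthpt [ 0.66  -0.078  0.133]
ltip [ 0.5662 -0.2545  0.04  ] tri [ 0.5666 -0.2543  0.0384] depthpt [ 0.567 -0.253  0.041]
rtip [ 0.5731 -0.3445  0.04  ] tri [ 0.5738 -0.3454  0.0348] depthpt [ 0.572 -0.344  0.045]
lgrip [ 0.4505 -0.2824  0.04  ] tri  depthpt [ 0.451 -0.283  0.039]
rgrip [ 0.4567 -0.3354  0.04  ] tri  depthpt [ 0.456 -0.335  0.038]
spring [ 0.3485 -0.3206  0.034 ] tri  depthpt [ 0.348 -0.321  0.033]
roofL [0.6117 0.1023 0.128 ] tri [0.6124 0.1038 0.1317] depthpt [0.613 0.104 0.104]
roofR [ 0.6047 -0.0961  0.128 ] tri [ 0.5988 -0.1054  0.1245] depthpt [ 0.605 -0.095  0.133]
baseC [ 0.6701 -0.0149  0.022 ] tri  depthpt [ 0.65  -0.009  0.175]
restA [ 0.528  -0.2523
[... 500 characters left out ...]
 ['0.71', '0.01', '0.02', '0.07', '0.07', '0.92', '0.76', '0.59']
y-0.4 ['0.01', '0.05', '0.05', '0.05', '0.10', '0.92', '0.73', '0.62']
y-0.3 ['0.01', '0.04', '0.05', '0.05', '0.10', '0.92', '0.67', '0.61']
y-0.2 ['0.02', '0.02', '0.01', '0.14', '0.14', '0.92', '0.80', '0.59']
y-0.1 ['0.64', '0.02', '0.01', '0.13', '0.19', '0.92', '0.81', '0.59']
y-0.0 ['0.63', '0.01', '0.01', '0.05', '0.18', '0.92', '0.79', '0.60']
y0.1 ['0.01', '0.01', '0.01', '0.02', '0.14', '0.92', '0.77', '0.63']
y0.2 ['0.01', '0.01', '0.06', '0.01', '0.01', '0.93', '0.91', '0.59']
y0.3 ['0.01', '0.01', '0.06', '0.01', '0.07', '0.93', '0.92', '0.58']
y0.4 ['0.01', '0.01', '0.01', '0.07', '0.07', '0.92', '0.92', '0.63']
```

Call:
apply_moves --rows '[[[0.92,-0.46,0],[0,0,0],1],[[0.92,-0.46,0],[0,0,0],1],[[0.92,-0.46,0],[0,0,0],1],[[0.92,-0.46,0],[0,0,0.45],1],[[0.92,-0.46,0],[0,0,0.45],1]]'

```text
time: 0.6
ee_pos: [0.2487, -0.4478, 0.3037]
tcp_rot: [-180.0, 0.0, 4.9]
wrist_force: [-1.0, -0.6, 0.7]
opening: 0.085
grasp_force: 0.0
```

```bash
python3 - <<'E'
from h import *
o=sensors.get_obs();print({k:np.round(o[k],3) for k in("time","q","ee_pos","tcp_rot","opening")})
d=np.r_[.6785,-.010,.304]-o["ee_pos"];y=np.radians(o["tcp_rot"][2]);print(d@[np.cos(y),np.sin(y),0],d@[np.sin(y),-np.cos(y),0])
E
```

```text
{'time': np.float64(0.6), 'q': array([-6.09540e+01, -1.98000e-01,  4.70100e+00,  9.49170e+01,
       -1.00000e-02,  1.14129e+02]), 'ee_pos': array([ 0.249, -0.448,  0.304]), 'tcp_rot': array([-1.79987e+02,  1.70000e-02,  4.91700e+00]), 'opening': np.float64(0.085)}
0.46577510274460976 -0.3993940957882545
```

Call:
apply_moves --rows '[[[0.93,-0.8,0],[0,0,0],1],[[0.93,-0.8,0],[0,0,0],1],[[0.93,-0.8,0],[0,0,0],1],[[0.93,-0.8,0],[0,0,0],1]]'

```text
time: 1.0
ee_pos: [0.3353, -0.3584, 0.3037]
tcp_rot: [-180.0, -0.0, 5.4]
wrist_force: [0.4, -0.4, 0.3]
opening: 0.0851
grasp_force: 0.0
```

Call:
apply_moves --rows '[[[0.93,-0.8,0],[0,0,0],1],[[0.93,-0.8,0],[0,0,0],1],[[0.93,-0.8,0],[0,0,0],1],[[0.93,-0.8,0],[0,0,0],1]]'

```text
time: 1.4
ee_pos: [0.4205, -0.2709, 0.3034]
tcp_rot: [-180.0, 0.0, 5.3]
wrist_force: [-0.5, 0.1, -0.2]
opening: 0.0853
grasp_force: 0.0
```

Call:
apply_moves --rows '[[[0.93,-0.8,0],[0,0,0],1],[[0.93,-0.8,0],[0,0,0],1],[[0.93,-0.8,0],[0,0,0],1],[[0.93,-0.8,0],[0,0,0],1]]'

```text
time: 1.8
ee_pos: [0.5058, -0.1833, 0.3031]
tcp_rot: [-180.0, 0.1, 5.3]
wrist_force: [-0.8, -0.0, -0.3]
opening: 0.0854
grasp_force: 0.0
```

Call:
apply_moves --rows '[[[0.93,-0.8,0],[0,0,0],1],[[0.93,-0.8,0],[0,0,0],1],[[0.93,-0.8,0],[0,0,0],1],[[0.93,-0.8,0],[0,0,0],1]]'

```text
time: 2.2
ee_pos: [0.5911, -0.0957, 0.3028]
tcp_rot: [-180.0, 0.1, 5.3]
wrist_force: [-1.8, -0.4, -0.5]
opening: 0.0856
grasp_force: 0.0
```

Call:
apply_moves --rows '[[[0.93,-0.8,0],[0,0,0],1],[[0.93,-0.8,0],[0,0,0],1],[[0.93,-0.8,0],[0,0,0],1],[[0.93,-0.8,0],[0,0,0],1],[[0.93,-0.8,0],[0,0,0],1],[[0.93,-0.8,0],[0,0,0],1]]'

```text
time: 2.8
ee_pos: [0.6748, -0.01, 0.3044]
tcp_rot: [180.0, -0.0, 5.1]
wrist_force: [-0.1, -0.5, -0.1]
opening: 0.0854
grasp_force: 0.0
```

Call:
apply_moves --rows '[[[0.04,0,0.3],[0,0,0],1],[[0.04,0,0.55],[0,0,0],1],[[0.04,0,0.7],[0,0,0],1],[[0.04,0,0.8],[0,0,0],1],[[0.04,0,0.8],[0,0,0],1]]' --force 25

```text
time: 3.3
ee_pos: [0.6787, -0.0085, 0.2231]
tcp_rot: [-180.0, 0.1, 5.1]
wrist_force: [-0.4, 0.3, -0.4]
opening: 0.0856
grasp_force: 0.0
```

Call:
apply_moves --rows '[[[0,0,0],[0,0,0],0.5],[[0,0,0],[0,0,0],0.5],[[0,0,0],[0,0,0],0.5],[[0,0,0],[0,0,0],0.5],[[0,0,0],[0,0,0],0.5],[[0,0,0],[0,0,0],0.5],[[0,0,0],[0,0,0],0.5],[[0,0,0],[0,0,0],0.5]]'

```text
time: 4.1
ee_pos: [0.6799, -0.0095, 0.2263]
tcp_rot: [179.8, -0.2, 5.1]
wrist_force: [-0.8, -10.5, 6.0]
opening: 0.059
grasp_force: 29.5
```

Call:
apply_moves --rows '[[[0,0.012,0],[0,0,-0.1],0.5],[[0,0.012,0],[0,0,-0.25],0.5],[[0,0.012,0],[0,0,-0.45],0.5],[[0,0.012,0],[0,0,-0.65],0.5],[[0,0.012,0],[0,0,-0.85],0.5],[[0,0.012,0],[0,0,-1],0.5]]'

```text
time: 4.7
ee_pos: [0.6798, -0.0093, 0.2263]
tcp_rot: [179.8, -0.1, 35.4]
wrist_force: [-3.7, -1.3, 6.0]
opening: 0.059
grasp_force: 29.5
```

Call:
apply_moves --rows '[[[0,0,0],[0,0,-0.2],0.5],[[0,0,0],[0,0,-0.4],0.5],[[0,0,0],[0,0,-0.6],0.5],[[0,0,0],[0,0,-0.8],0.5],[[0,0,0],[0,0,-1],0.5]]'

```text
time: 5.2
ee_pos: [0.6795, -0.009, 0.2263]
tcp_rot: [179.9, -0.0, 65.4]
wrist_force: [-6.6, -1.7, 6.6]
opening: 0.0587
grasp_force: 29.6
```

Call:
apply_moves --rows '[[[0,0,0],[0,0,-0.2],0.5],[[0,0,0],[0,0,-0.4],0.5],[[0,0,0],[0,0,-0.6],0.5],[[0,0,0],[0,0,-0.8],0.5],[[0,0,0],[0,0,-1],0.5]]'

```text
time: 5.7
ee_pos: [0.6792, -0.0089, 0.2263]
tcp_rot: [179.9, 0.0, 95.4]
wrist_force: [-8.5, -1.7, 8.0]
opening: 0.0591
grasp_force: 29.7
```

Call:
apply_moves --rows '[[[0,0,0],[0,0,-0.2],0.5],[[0,0,0],[0,0,-0.4],0.5],[[0,0,0],[0,0,-0.6],0.5],[[0,0,0],[0,0,-0.8],0.5],[[0,0,0],[0,0,-1],0.5]]'

```text
time: 6.2
ee_pos: [0.6788, -0.009, 0.2263]
tcp_rot: [-180.0, 0.0, 125.4]
wrist_force: [-11.7, -2.8, 8.5]
opening: 0.0592
grasp_force: 29.8
```

Call:
apply_moves --rows '[[[0,0,0],[0,0,-0.2],0.5],[[0,0,0],[0,0,-0.4],0.5],[[0,0,0],[0,0,-0.6],0.5],[[0,0,0],[0,0,-0.8],0.5],[[0,0,0],[0,0,-1],0.5]]'

```text
time: 6.7
ee_pos: [0.6785, -0.0094, 0.2263]
tcp_rot: [-180.0, -0.0, 155.4]
wrist_force: [-12.7, -5.0, 8.1]
opening: 0.0589
grasp_force: 29.8
```

Call:
apply_moves --rows '[[[0,0,0],[0,0,-0.2],0.5],[[0,0,0],[0,0,-0.4],0.5],[[0,0,0],[0,0,-0.6],0.5],[[0,0,0],[0,0,-0.75],0.5],[[0,0,0],[0,0,-0.9],0.5],[[0,0,0],[0,0,-1],0.5],[[0,0,0],[0,0,-1],0.5],[[0,0,0],[0,0,-1],0.5],[[0,0,0],[0,0,-1],0.5]]'

```text
time: 7.6
ee_pos: [0.6784, -0.0097, 0.2262]
tcp_rot: [-179.9, -0.1, -174.9]
wrist_force: [-12.2, -7.7, 9.1]
opening: 0.0589
grasp_force: 29.8
```

Call:
apply_moves --rows '[[[0,0,0],[0,0,0],1],[[0,0,0],[0,0,0],1],[[0,0,0],[0,0,0],1],[[0,0,0],[0,0,0],1],[[0,0,0],[0,0,0],1],[[0,0,-0.2],[0,0,0],1],[[0,0,-0.5],[0,0,0],1],[[0,0,-0.8],[0,0,0],1],[[0,0,-0.8],[0,0,0],1]]'

```text
time: 8.5
ee_pos: [0.6802, -0.0085, 0.3087]
tcp_rot: [-180.0, 0.4, -174.8]
wrist_force: [0.3, -0.6, -0.2]
opening: 0.0858
grasp_force: 0.0
```

Call:
apply_moves --rows '[[[0.9,-0.9,0],[0,0,0],1],[[0.9,-0.9,0],[0,0,0],1],[[0.9,-0.9,0],[0,0,0],1],[[0.9,-0.9,0],[0,0,0],1],[[0.9,-0.9,0],[0,0,0],1]]'

```text
time: 9.0
ee_pos: [0.598, -0.1067, 0.3038]
tcp_rot: [180.0, 0.0, -174.9]
wrist_force: [-0.6, 0.3, 0.1]
opening: 0.0852
grasp_force: 0.0
```

```bash
python3 - <<'E'
from h import *
for n in("scene","top"):
    p,d,K,T=cam(n); np.savez(f"{n}1.npz",p=p,d=d,K=K,T=T)
t=np.load("top1.npz");s=np.load("scene1.npz")
a=cv2.resize(t["p"][120:280,285:445],(600,600),interpolation=cv2.INTER_CUBIC)
b=cv2.resize(s["p"][135:265,255:345],None,fx=4,fy=4,interpolation=cv2.INTER_CUBIC)[:,:200]
cv2.imwrite("pics/t2.png",cv2.convertScaleAbs(a,alpha=1.3)[...,::-1])
print(sensors.get_obs()["q"],sensors.get_obs()["tcp_rot"])
E
```

```text
[-1.00247699e+01  1.32038903e+01  1.93188264e+01  9.61310131e+01
  1.23050694e-02 -1.52241656e+01] [ 1.79983905e+02 -1.22815019e-02 -1.74800604e+02]
```

View pics/t2.png

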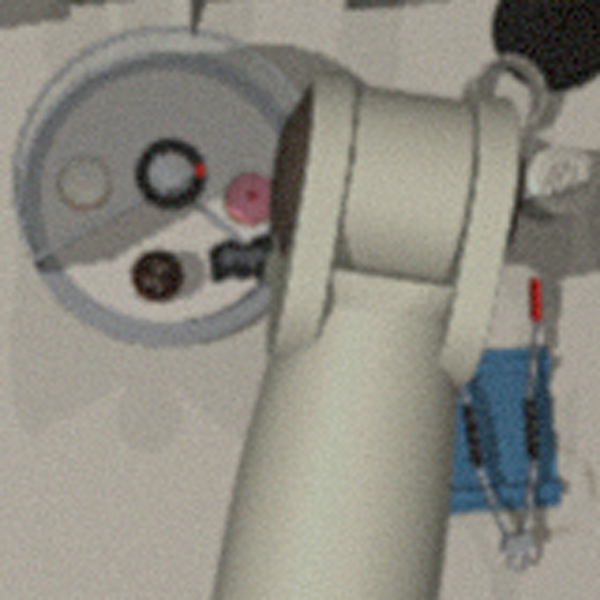

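Call:
apply_moves --rows '[[[0.775,-0.946,0],[0,0,0],1],[[0.775,-0.946,0],[0,0,0],1],[[0.775,-0.946,0],[0,0,0],1],[[0.775,-0.946,0],[0,0,0],1],[[0.775,-0.946,0],[0,0,0],1]]'

```text
time: 9.6
ee_pos: [0.5301, -0.2071, 0.3036]
tcp_rot: [180.0, -0.0, -174.8]
wrist_force: [-0.2, 0.2, 0.4]
opening: 0.0857
grasp_force: 0.0
```

Call:
apply_moves --rows '[[[0.775,-0.946,0],[0,0,0],1],[[0.775,-0.946,0],[0,0,0],1],[[0.775,-0.946,0],[0,0,0],1],[[0.775,-0.946,0],[0,0,0],1],[[0.775,-0.946,0],[0,0,0],1],[[0.775,-0.946,0.3],[0,0,0],1],[[0.775,-0.946,0.7],[0,0,0],1],[[0.775,-0.946,1],[0,0,0],1],[[0.775,-0.946,1],[0,0,0],1],[[0.775,-0.946,1],[0,0,0],1]]'

```text
time: 10.6
ee_pos: [0.4617, -0.3076, 0.2045]
tcp_rot: [180.0, -0.0, -174.7]
wrist_force: [-0.1, -0.1, 0.8]
opening: 0.0854
grasp_force: 0.0
```

```bash
python3 - <<'E'
from h import *
for n in("scene","top"):
    p,d,K,T=cam(n); np.savez(f"{n}2.npz",p=p,d=d,K=K,T=T)
    a=cv2.resize(p[150:270,370:450] if n=="top" else p[135:275,260:450],(400,600) if n=="top" else (760,560),interpolation=cv2.INTER_CUBIC)
    cv2.imwrite(f"pics/{n}2.png",cv2.convertScaleAbs(a,alpha=1.3)[...,::-1])
t=np.load("top1.npz");c=onplane(285+157.5/3.75-.5,120+276.5/3.75-.5,.08,t["K"],t["T"]);print("cocoa",c,np.linalg.norm(c[:2]-[.6785,-.01]),np.linalg.norm(c[:2]-[.6038,-.0033]))
o=sensors.get_obs();print(o["ee_pos"],o["tcp_rot"])
E
```

```text
cocoa [0.60116793 0.00096488 0.08      ] 0.0781055536642377 0.0050116841705380895
[ 0.46196343 -0.30850183  0.2060703 ] [-1.79905356e+02  1.27661729e-01 -1.74768273e+02]
```

View pics/scene2.png

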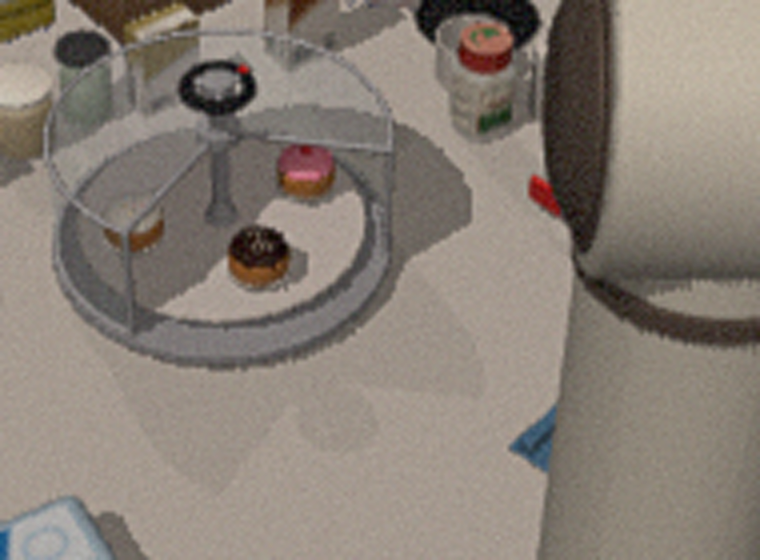

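The cocoa bun is upright at the opening, at about (259,255) in the crop and 5 mm from the spot. Next I'll descend onto the tongs.

Call:
apply_moves --rows '[[[0,0,0.3],[0,0,0],1],[[0,0,0.6],[0,0,0],1],[[0,0,0.9],[0,0,0],1],[[0,0,0.9],[0,0,0],1],[[0,0,0.9],[0,0,0],1]]'

```text
time: 11.2
ee_pos: [0.4614, -0.309, 0.1158]
tcp_rot: [-179.9, 0.1, -174.8]
wrist_force: [0.6, -0.2, 1.3]
opening: 0.0859
grasp_force: 0.0
```

Call:
apply_moves --rows '[[[0,0,0.15],[0,0,0],1],[[0,0,0.25],[0,0,0],1],[[0,0,0.33],[0,0,0],1],[[0,0,0.33],[0,0,0],1],[[0,0,0.33],[0,0,0],1]]'

```text
time: 11.7
ee_pos: [0.4607, -0.3087, 0.0809]
tcp_rot: [180.0, -0.0, -174.8]
wrist_force: [0.8, -0.2, 1.4]
opening: 0.0857
grasp_force: 0.0
```

Call:
apply_moves --rows '[[[0,0,0],[0,0,0],0.8],[[0,0,0],[0,0,0],0.8],[[0,0,0],[0,0,0],0.7],[[0,0,0],[0,0,0],0.7],[[0,0,0],[0,0,0],0.66],[[0,0,0],[0,0,0],0.66],[[0,0,0],[0,0,0],0.66],[[0,0,0],[0,0,0],0.66]]' --force 20

```text
time: 12.5
ee_pos: [0.4613, -0.3091, 0.082]
tcp_rot: [-179.9, 0.1, -174.8]
wrist_force: [-0.7, -0.3, 6.8]
opening: 0.0565
grasp_force: 6.9
```

Call:
apply_moves --rows '[[[0,0,-0.1],[0,0,0],0.66],[[0,0,-0.25],[0,0,0],0.66],[[0,0,-0.45],[0,0,0],0.66],[[0,0,-0.65],[0,0,0],0.66],[[0,0,-0.8],[0,0,0],0.66],[[0,0,-0.9],[0,0,0],0.66],[[0,0,-0.9],[0,0,0],0.66],[[0,0,-0.9],[0,0,0],0.66],[[0,0,-0.9],[0,0,0],0.66]]'

```text
time: 13.4
ee_pos: [0.4605, -0.3085, 0.1698]
tcp_rot: [179.9, -0.1, -174.8]
wrist_force: [0.5, 0.5, -1.5]
opening: 0.0564
grasp_force: 4.3
```

```bash
python3 - <<'E'
from h import *
o=sensors.get_obs();e=o["ee_pos"];print(e,o["tcp_rot"],o["q"])
t=np.load("top1.npz");s=np.load("scene2.npz")
print("cocoa tri",tri((285+157.5/3.75-.5,120+276.5/3.75-.5,t["K"],t["T"]),(260+259.5/4-.5,135+239.5/4-.5,s["K"],s["T"])))
E
```

```text
[ 0.46047774 -0.3085301   0.16984626] [ 1.79942338e+02 -7.12509433e-02 -1.74833725e+02] [-3.38229416e+01  5.10689883e+00 -4.59954024e+00  8.03852214e+01
 -1.03066305e-05 -3.89891812e+01]
cocoa tri [0.60117543 0.00128992 0.08208074]
```

Call:
apply_moves --rows '[[[0.02,0.15,0],[0,0,0],0.66],[[0.05,0.36,0],[0,0,0],0.66],[[0.08,0.58,0],[0,0,0],0.66],[[0.108,0.787,0],[0,0,0],0.66]]'

```text
time: 13.8
ee_pos: [0.4421, -0.2297, 0.1702]
tcp_rot: [179.9, -0.1, -174.8]
wrist_force: [-0.2, 1.2, -0.9]
opening: 0.0566
grasp_force: 4.3
```

Call:
apply_moves --rows '[[[0.03,0.2,0],[0,0,0],0.66],[[0.06,0.4,0],[0,0,0],0.66],[[0.08,0.6,0],[0,0,0],0.66],[[0.108,0.787,0],[0,0,0],0.66]]'

```text
time: 14.2
ee_pos: [0.4242, -0.1523, 0.1703]
tcp_rot: [180.0, -0.0, -174.8]
wrist_force: [0.1, 0.3, -0.4]
opening: 0.0561
grasp_force: 4.3
```

Call:
apply_moves --rows '[[[0.03,0.2,0],[0,0,0],0.66],[[0.06,0.4,0],[0,0,0],0.66],[[0.08,0.6,0],[0,0,0],0.66],[[0.108,0.787,0],[0,0,0],0.66]]'

```text
time: 14.6
ee_pos: [0.4063, -0.0751, 0.1703]
tcp_rot: [180.0, -0.0, -174.8]
wrist_force: [0.8, -0.3, -1.3]
opening: 0.0564
grasp_force: 4.3
```

Call:
apply_moves --rows '[[[0.03,0.2,0],[0,0,0.03],0.66],[[0.06,0.4,0],[0,0,0.07],0.66],[[0.08,0.6,0],[0,0,0.1],0.66],[[0.108,0.74,0],[0,0,0.14],0.66],[[0.108,0.787,0],[0,0,0.173],0.66],[[0.108,0.787,0],[0,0,0.173],0.66],[[0.108,0.787,0],[0,0,0.173],0.66]]'

```text
time: 15.3
ee_pos: [0.3893, 0.0007, 0.1707]
tcp_rot: [-180.0, -0.0, -180.0]
wrist_force: [0.9, 0.0, -0.7]
opening: 0.0564
grasp_force: 4.3
```

```bash
python3 - <<'E'
from h import *
o=sensors.get_obs();print(o["ee_pos"],o["tcp_rot"],o["opening"],o["grasp_force"])
L=[]
for n in("top","scene"):
    p,d,K,T=cam(n); np.savez(f"{n}3.npz",p=p,d=d,K=K,T=T)
    a=p[130:280,270:370] if n=="top" else p[140:290,250:350]
    L.append(cv2.resize(a,(400,600),interpolation=cv2.INTER_CUBIC))
cv2.imwrite("pics/c3.png",cv2.convertScaleAbs(np.hstack(L),alpha=1.3)[...,::-1])
E
```

```text
[0.38932343 0.0006951  0.17071   ] [-1.79991930e+02 -8.31288812e-03 -1.79989750e+02] 0.056359203779057454 4.291450157761574
```

View pics/c3.png

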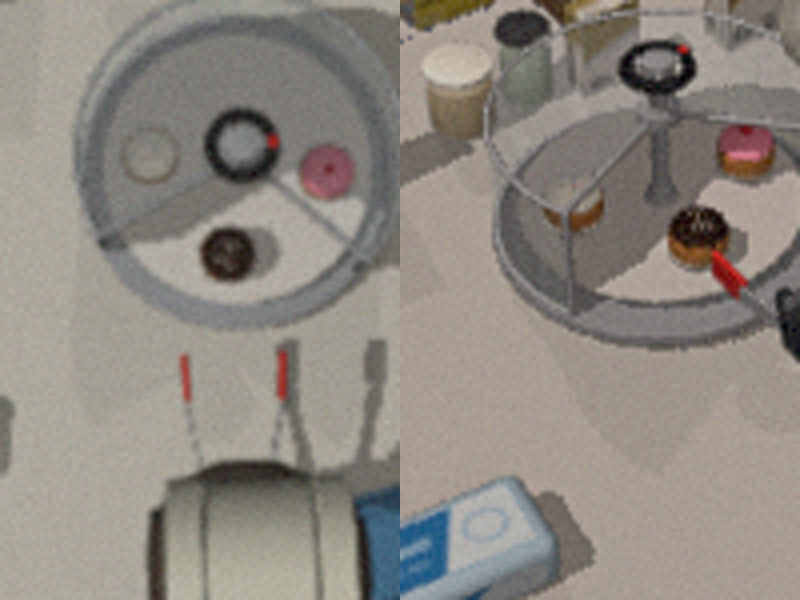

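```bash
python3 - <<'E'
from h import *
t=np.load("top3.npz");s=np.load("scene3.npz")
tp=lambda x,y:(270+(x+.5)/4-.5,130+(y+.5)/4-.5,t["K"],t["T"])
sp=lambda x,y:(250+(x+.5)/4-.5,140+(y+.5)/4-.5,s["K"],s["T"])
print("ltip",tri(tp(186,378),sp(328,270)))
for h in(.12,.131): print([onplane(*tp(*a)[:2],h,t["K"],t["T"]).round(4) for a in((186,378),(282,375))])
for a in ((186,378),(282,375),(186,372),(282,368)):
    x,y=map(round,tp(*a)[:2]); print(world(x,y,t["d"][y,x],t["K"],t["T"]).round(4))
print("cocoa",tri(tp(229,253),sp(298,223)),onplane(*tp(229,253)[:2],.08,t["K"],t["T"]))
E
```

```text
ltip [0.50006183 0.03887161 0.13026454]
[array([0.4996, 0.0381, 0.12  ]), array([ 0.4999, -0.0389,  0.12  ])]
[array([0.4995, 0.0381, 0.131 ]), array([ 0.4998, -0.0383,  0.131 ])]
[0.4999 0.0384 0.1357]
[ 0.501  -0.0376  0.1368]
[0.5031 0.0384 0.1306]
[ 0.5042 -0.038   0.1319]
cocoa [6.03157967e-01 3.83824692e-04 7.59900004e-02] [ 6.02325407e-01 -3.12274827e-04  8.00000000e-02]
```

Call:
apply_moves --rows '[[[0,0,0.15],[0,0,0],0.66],[[0,0,0.35],[0,0,0],0.66],[[0,0,0.5],[0,0,0],0.66],[[0,0,0.58],[0,0,0],0.66],[[0,0,0.58],[0,0,0],0.66],[[0,0,0.58],[0,0,0],0.66]]'

```text
time: 16.0
ee_pos: [0.3895, 0.0007, 0.113]
tcp_rot: [-180.0, 0.0, 180.0]
wrist_force: [0.8, -0.1, -1.4]
opening: 0.0566
grasp_force: 4.3
```

Call:
apply_moves --rows '[[[-0.1,0,0],[0,0,0],0.66],[[-0.25,0,0],[0,0,0],0.66],[[-0.4,0,0],[0,0,0],0.66],[[-0.55,0,0],[0,0,0],0.66],[[-0.7,0,0],[0,0,0],0.66],[[-0.85,0,0],[0,0,0],0.66],[[-0.95,0,0],[0,0,0],0.66],[[-1,0,0],[0,0,0],0.66],[[-1,0,0],[0,0,0],0.66],[[-1,0,0],[0,0,0],0.66]]'

```text
time: 17.0
ee_pos: [0.4892, 0.0008, 0.1129]
tcp_rot: [-180.0, -0.0, 180.0]
wrist_force: [0.2, 0.2, -1.7]
opening: 0.056
grasp_force: 4.3
```

```bash
python3 - <<'E'
from h import *
o=sensors.get_obs();print(o["ee_pos"],o["wrist_force"],o["opening"],o["grasp_force"])
L=[]
for n in("top","scene"):
    p,d,K,T=cam(n); np.savez(f"{n}4.npz",p=p,d=d,K=K,T=T)
    a=p[130:280,270:370] if n=="top" else p[140:290,250:350]
    L.append(cv2.resize(a,(400,600),interpolation=cv2.INTER_CUBIC))
cv2.imwrite("pics/c4.png",cv2.convertScaleAbs(np.hstack(L),alpha=1.3)[...,::-1])
E
```

```text
[0.48915332 0.00084623 0.11287524] [ 0.17911371  0.21433039 -1.66355557] 0.056042403877149836 4.29025411605835
```

View pics/c4.png

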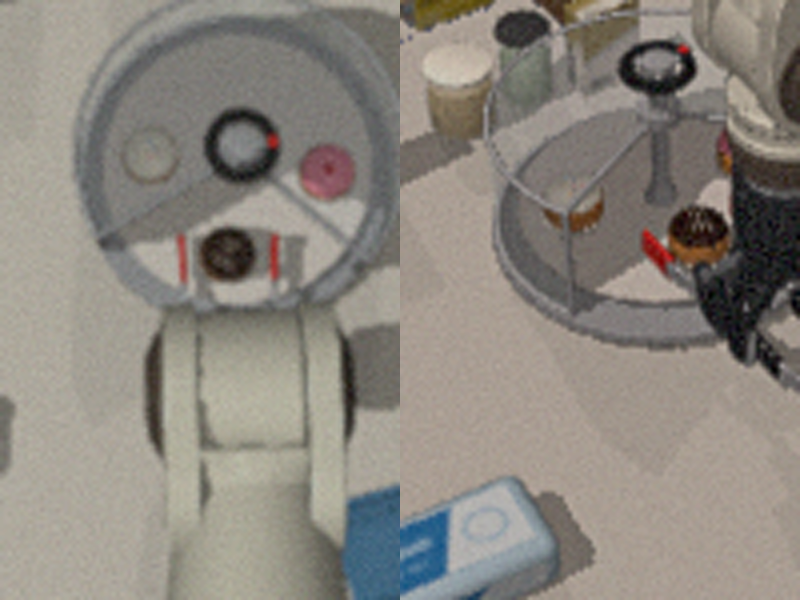

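The tips at columns 183 and 275 straddle the bun at (229,253), about 2 mm short of centre. I'll advance slightly and close.

Call:
apply_moves --rows '[[[-0.02,0,0],[0,0,0],0.66],[[-0.02,0,0],[0,0,0],0.64],[[-0.02,0,0],[0,0,0],0.61],[[-0.02,0,0],[0,0,0],0.58],[[-0.02,0,0],[0,0,0],0.55],[[-0.02,0,0],[0,0,0],0.52],[[-0.02,0,0],[0,0,0],0.49],[[-0.02,0,0],[0,0,0],0.46],[[-0.02,0,0],[0,0,0],0.43],[[-0.02,0,0],[0,0,0],0.4],[[-0.02,0,0],[0,0,0],0.4],[[-0.02,0,0],[0,0,0],0.4],[[-0.02,0,0],[0,0,0],0.4],[[-0.02,0,0],[0,0,0],0.4]]' --force 25

```text
time: 18.5
ee_pos: [0.4914, 0.0008, 0.1129]
tcp_rot: [-180.0, 0.0, 180.0]
wrist_force: [-0.2, -0.8, -1.2]
opening: 0.0446
grasp_force: 26.6
```

Call:
apply_moves --rows '[[[0,0,-0.05],[0,0,0],0.4],[[0,0,-0.15],[0,0,0],0.4],[[0,0,-0.3],[0,0,0],0.4],[[0,0,-0.45],[0,0,0],0.4],[[0,0,-0.6],[0,0,0],0.4],[[0,0,-0.75],[0,0,0],0.4],[[0,0,-0.9],[0,0,0],0.4],[[0,0,-1],[0,0,0],0.4],[[0,0,-1],[0,0,0],0.4]]'

```text
time: 19.4
ee_pos: [0.492, 0.0008, 0.2146]
tcp_rot: [-180.0, 0.1, 180.0]
wrist_force: [-0.2, -0.2, -2.0]
opening: 0.0447
grasp_force: 26.6
```

Call:
apply_moves --rows '[[[0,0,-0.1],[0,0,0],0.4],[[0,0,-0.2],[0,0,0],0.4],[[0.1,0,-0.3],[0,0,0],0.4],[[0.2,0,-0.3],[0,0,0],0.4],[[0.3,0,-0.3],[0,0,0],0.4],[[0.3,0,-0.3],[0,0,0],0.4],[[0.3,0,-0.3],[0,0,0],0.4],[[0.3,0,-0.3],[0,0,0],0.4],[[0.3,0,-0.3],[0,0,0],0.4],[[0.3,0,-0.3],[0,0,0],0.4],[[0.3,0,-0.3],[0,0,0],0.4]]'

```text
time: 20.5
ee_pos: [0.4615, 0.0008, 0.2427]
tcp_rot: [-180.0, -0.0, 180.0]
wrist_force: [-0.5, -0.1, -1.2]
opening: 0.0445
grasp_force: 26.6
```

```bash
python3 - <<'E'
from h import *
o=sensors.get_obs();print(o["ee_pos"],o["wrist_force"],o["opening"],o["grasp_force"])
L=[]
for n in("top","scene"):
    p,d,K,T=cam(n); np.savez(f"{n}5.npz",p=p,d=d,K=K,T=T)
    a=p[130:280,270:370] if n=="top" else p[120:270,250:350]
    L.append(cv2.resize(a,(400,600),interpolation=cv2.INTER_CUBIC))
cv2.imwrite("pics/c5.png",cv2.convertScaleAbs(np.hstack(L),alpha=1.3)[...,::-1])
E
```

```text
[0.46151711 0.0008286  0.24274442] [-0.49743284 -0.11847102 -1.16078192] 0.04448283840256526 26.57455277396366
```

View pics/c5.png

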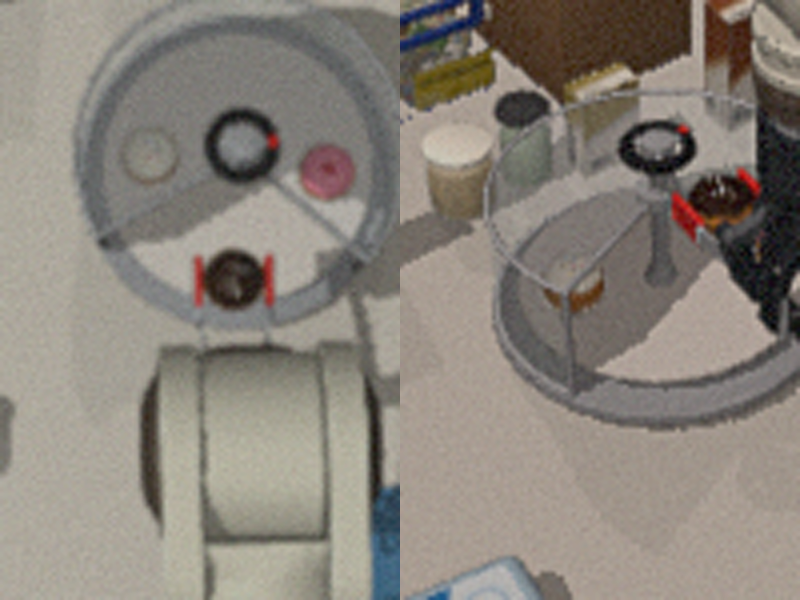

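The bun is held upright between the red tips, at (235,278) in the top view and about (322,190) in the scene view. I'll check its height, and hand in if it's high enough.

```bash
python3 - <<'E'
from h import *
t=np.load("top5.npz");s=np.load("scene5.npz")
X=tri((270+235.5/4-.5,130+278.5/4-.5,t["K"],t["T"]),(250+322.5/4-.5,120+185.5/4-.5,s["K"],s["T"]));print("bun top",X, t["d"][199,328],world(328,199,t["d"][199,328],t["K"],t["T"]))
if X[2]>.18: print(bot.job_done())
E
```

```text
bun top [ 0.57289515 -0.00082201  0.21075027] 1.2450465 [5.73341788e-01 3.24505467e-04 2.10521642e-01]
the job is handed in; nothing more can be done
None
```

The job is handed in: the chocolate bun is held upright in the closed tongs, its top at about 0.21 m (underside about 0.17 m, roof at 0.128 m), with the pink and white buns still on the platter; the judge returned no verdict.

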